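# Set two hook-on bending supports under the rail cover

## Task

Set up the bending rig: hook both supports over the guide rail at its uncovered end, front plate towards the robot, lowering each on rather than dropping it, and push each along under the cover until the head on its front plate lines up with the pointer of the same shape (round to round, bar to bar). The supports cannot pass each other, so the one that belongs deeper goes first. Leave both hanging level and let go, the gauge stand, weight and bottle where they are.

Things in the scene. Friction and masses are not known exactly. Their poses are not given: they have to be found in the camera images.
- rail: fixed guide rail: steel flat bar along its y, 12 mm thick (x -6 to 6), 580 mm long (y -290 to 290), top z 160 mm, underside z 130, on 12 mm thick posts; end stops at y +-285 rise 20 mm above it. Origin on the table under its middle; x points away from the robot. A hung support's origin is at rail x 0, z 100, axes as the rail's, its plate then up to z 210 and its head to z 222
- rail_loading (a point): middle of the rail's uncovered loading end, on the rail's top (rail frame x 0, y 190, z 160 mm); uncovered from y 100 to 280
- rail_cover (a point): middle of the front edge of the flat cover over the rest of the rail (rail frame x -20, y -95, z 218 mm). The cover spans y -290 to 100, x -20 to 55, z 212 to 218, held from behind at x 43 to 55. Hung supports pass under it, front plate standing 18 mm in front of its edge
- round_support: round-headed bending support: a bare-metal saddle (inverted U), 90 mm long along its y, 0.4 to 0.65 kg, standing on two legs; balanced, hangs level. Origin: underside centre, level with the feet, mid-slot; z up, x away from its front plate. Slot along y, x -8 to 8 mm, from the feet to the cap's underside at z 60; mouth flared to about 26 mm at the feet. Cap top z 70, x -20 to 32. Slides on the rail with dry friction
- bar_support: bar-headed bending support: a bare-metal saddle (inverted U), 90 mm long along its y, 0.4 to 0.65 kg, standing on two legs; balanced, hangs level. Origin: underside centre, level with the feet, mid-slot; z up, x away from its front plate. Slot along y, x -8 to 8 mm, from the feet to the cap's underside at z 60; mouth flared to about 26 mm at the feet. Cap top z 70, x -20 to 32. Slides on the rail with dry friction
- round_support_post (a point): centre of the top of the round support's dark square lifting post, 22 x 22 mm, 34 mm tall, standing on the cap (support frame x 0, y 0, z 104 mm). Pinch it along the support's y; the front plate is in the way along x. Under the rail's cover it cannot be reached
- bar_support_post (a point): centre of the top of the bar support's dark square lifting post, 22 x 22 mm, 34 mm tall, standing on the cap (support frame x 0, y 0, z 104 mm). Pinch it along the support's y; the front plate is in the way along x. Under the rail's cover it cannot be reached
- round_support_head (a point): middle of the top face of the round support's dark flat head, a disc 32 mm across, 12 mm thick (support frame x -44, y 0, z 122 mm). It sits on the middle of the top edge of the upright grey front plate: 12 mm thick (x -50 to -38), 90 mm wide (y -45 to 45), z 30 to 110. Push the hung support on the end faces of this plate
- bar_support_head (a point): middle of the top face of the bar support's dark flat head, a bar 80 mm long along y, 24 mm wide, 12 mm thick (support frame x -44, y 0, z 122 mm). It sits on the middle of the top edge of the upright grey front plate: 12 mm thick (x -50 to -38), 90 mm wide (y -45 to 45), z 30 to 110. Push the hung support on the end faces of this plate
- round_pointer: fixed flat dark steel disc, 32 mm across, 6 mm thick, on top of the cover near its front edge (cover top z 218 mm). Origin on its underside, 2 mm behind the disc's centre; axes as the rail's. The round support's head belongs at the same place along the rail
- bar_pointer: fixed flat dark steel bar, 80 mm long along the rail, 24 mm wide, 6 mm thick, on top of the cover near its front edge. Origin on its underside, 2 mm behind its centre; axes as the rail's. The bar support's head belongs at the same place along the rail
- gauge_stand: bystander: dial gauge on a stand, round foot 64 mm across, column and dial up to 214 mm high. Origin under the foot
- weight: bystander: brass weight, 52 mm across, 46 mm high. Origin under its centre
- bottle: bystander: closed white bottle, 54 mm across, 130 mm high. Origin under its centre
Things that resemble listed ones, but are neither listed nor needed, are in the scene too. What is shaped like the round_support but green or turquoise is not meant. What is shaped like the bar_support but yellow is not meant.

How it is judged:
On the way, in this order (a step that is already met when the one before it is completed fails the run):
1. a support hangs on the uncovered end of the rail, let go (((z of round_support in the frame of rail between 0.096 and 0.105 m and x of round_support in the frame of rail between -0.01 and 0.01 m and x of round_support_head in the frame of rail below -0.03 m and angle between round_support's own z axis and vertical below 0.08 rad and contact force between round_support and rail above 1 N and contact force between round_support and the fingers below 0.3 N and y of round_support in the frame of rail above 0.12 m and contact force between round_support and the arm below 0.3 N) or (z of bar_support in the frame of rail between 0.096 and 0.105 m and x of bar_support in the frame of rail between -0.01 and 0.01 m and x of bar_support_head in the frame of rail below -0.03 m and angle between bar_support's own z axis and vertical below 0.08 rad and contact force between bar_support and rail above 1 N and contact force between bar_support and the fingers below 0.3 N and y of bar_support in the frame of rail above 0.12 m and contact force between bar_support and the arm below 0.3 N))), for 0.1 s.
2. a support hangs lined up with the pointer of its shape (((z of round_support in the frame of rail between 0.096 and 0.105 m and x of round_support in the frame of rail between -0.01 and 0.01 m and x of round_support_head in the frame of rail below -0.03 m and angle between round_support's own z axis and vertical below 0.08 rad and contact force between round_support and rail above 1 N and contact force between round_support and the fingers below 0.3 N and y of round_support_head in the frame of round_pointer between -0.006 and 0.006 m) or (z of bar_support in the frame of rail between 0.096 and 0.105 m and x of bar_support in the frame of rail between -0.01 and 0.01 m and x of bar_support_head in the frame of rail below -0.03 m and angle between bar_support's own z axis and vertical below 0.08 rad and contact force between bar_support and rail above 1 N and contact force between bar_support and the fingers below 0.3 N and y of bar_support_head in the frame of bar_pointer between -0.006 and 0.006 m))), for 0.2 s.
At the end, for the whole second after the job is handed in: both supports hang level (within 0.08 rad) on the rail, front plate to the robot, released and at rest, each head within 6 mm, along the rail, of the pointer of its own shape (z of round_support in the frame of rail between 0.096 and 0.105 m and x of round_support in the frame of rail between -0.01 and 0.01 m and x of each of round_support_head, bar_support_head in the frame of rail below -0.03 m and angle between each of round_support, bar_support's own z axis and vertical below 0.08 rad and contact force between each of round_support, bar_support and rail above 1 N and contact force between each of round_support, bar_support and the fingers below 0.3 N and y of round_support_head in the frame of round_pointer between -0.006 and 0.006 m and z of bar_support in the frame of rail between 0.096 and 0.105 m and x of bar_support in the frame of rail between -0.01 and 0.01 m and y of bar_support_head in the frame of bar_pointer between -0.006 and 0.006 m and linear speed of each of round_support, bar_support below 0.01 m/s); the robot touches nothing.
It fails at once if a support is dropped: falls freely faster than 0.6 m/s (about 18 mm of fall) ((contact force between round_support and the fingers below 0.1 N and linear speed of round_support above 0.6 m/s) or (contact force between bar_support and the fingers below 0.1 N and linear speed of bar_support above 0.6 m/s)).
It fails at once if the gauge stand, weight or bottle is moved more than 20 mm (distance of any of gauge_stand, weight, bottle from where it was at the start of the episode above 0.02 m).
It also fails if it takes over 72 s, if anything falls off the work surface, if the arm or the gripper's body presses on something with over 40 N, if the wrist force passes 120 N, or if a joint passes its speed limit or range.

## Robot

A 6-joint arm with a two-finger parallel gripper is mounted at the origin on the work surface. World frame = base frame: x ahead of the robot, y to its left, z up, the work surface at z = 0. Lengths are in m, angles in rad, forces in N, time in s.
With the tool pointing down it reaches from about 0.3 to 0.775 m from the base axis. Payload 14.6 kg.
Tool frame: the origin (TCP) lies at the centre of the arm's flange, where the gripper is bolted on; the fingertips stand 199 mm ahead of it and the grasp point (between the pads) lies 180 mm ahead of it; y points along the fingers, x is the direction in which the jaws open and shut, and the axes are right-handed (so a half turn about y gives the same grasp; the last joint's range is limited). The gripper opens to 94 mm and grips with 3 to 60 N. Pads are 16 mm wide; open, the fingers measure 119 mm over their backs; the gripper's body (75 mm by 177 mm) begins 78 mm behind the grasp point.
Start: joints at [-1.246, 0.3, 1.521, -0, 1.321, -0.067], TCP at [0.21, -0.508, 0.405] pointing down, gripper open.
Joint ranges: [-3.03, 3.03], [-0.79, 2.21], [0.23, 2.52], [-1.04, 4.18], [0, 3.07], [-2.55, 2.55]. Speed limits (rad/s): [2.22, 2.22, 2.57, 3.14, 3.14, 3.14].

## Interface

Orientations are given as a unit quaternion [w, x, y, z].
In Python, from rig import r, cams gives the robot as it stands. The module is installed in compiled form; this text tells all that it offers.
- The arm moves only by the shell command python3 -m creep 'ROWS' [OPENING] [FORCE]. ROWS is text: rows parted by semicolons, each of 6 numbers parted by spaces: the shift along the tool's x, y, z in mm, then the turn, a rotation vector about the tool's x, y, z in rad. In form: tx ty tz ax ay az; .... A call has 1 to 8 rows; each row shifts and turns the pose as measured when the row begins, along the tool's axes as they then stand; what a row does not reach is not made up. A row lasts 1/8 s, in which the tool goes at most 62.5 mm and 10.7 degrees, less where a joint would pass 70% of its speed; a pose out of reach is approached as far as the arm can. A call is refused whole if a number of a shift passes 62.5 or a number of a turn 0.188, either way. A call with a gripper value outside its range is refused whole. OPENING is the finger opening in mm, from 0 to 94, set as the call begins (- or left out, the last holds). The fingers move at their own pace and stop on an object; FORCE is the grip in N (left out, the last holds). Time passes only in rows, so rows that do not move let the fingers close. It gives the time, the measured TCP pose, the force and the opening at its end, in the units of the state.
- r.observe(): the state, without advancing time (a new reading comes with each control period).
- cams.capture(name): name is "scene" or "side" or "wrist"; returns a dict with "frame" (420x560x3 uint8, blue, green, red), "intrinsics" (3x3 intrinsics, pixels), "rvec" (rotation vector, rad) and "tvec" (3), from world to camera coordinates, as OpenCV has them. Camera axes: x right, y down, z forward; pixel columns grow to the right and rows downward; lengths in m; the calibration is good to about 2 mm. A picture is of the moment at which its call begins. There is no depth.
- r.hand_in(): hands the job in, once; it reports no verdict.
The state is a dict: "time_s": time; "joints": joint angles; "qd": joint speeds; "effort": joint torques, N m; "ee_pos": TCP position; "tcp_rot": TCP orientation; "wrist_force": force on the tool from outside, world axes, zero at the start; "torque": the same for the moment, N m; "grip_width": opening from 0.0 (shut) to 1.0 (fully open).
Only numpy, scipy, OpenCV 4.12 (cv2) and the standard library are available. Lean on these libraries where they do the work, as an engineer would, in place of code of your own. Each camera call takes 0.05 s, during which the arm holds its last target. There are 200 camera calls.

## Working session

There is one attempt and no reset: what is moved stays moved. The work goes in short steps, Python scripts to look and compute and a shell command to move; the robot and the scene stay as the last step left them, time stands still between calls to the robot, and variables do not carry over. Pictures are saved under pics/ and viewed, about 8 in all and at most 12, crops included, and the job is handed in when it is done.

```bash
mkdir -p pics; cat > h.py <<'E'
import numpy as np, cv2
from rig import r, cams
from scipy.spatial.transform import Rotation as R
def cap(n):
    c=cams.capture(n); c['R']=cv2.Rodrigues(np.array(c['rvec'],float))[0]; c['t']=np.array(c['tvec'],float).ravel(); c['K']=np.array(c['intrinsics'],float); return c
def ray(c,uv):
    d=c['R'].T@np.linalg.inv(c['K'])@np.array([uv[0],uv[1],1.]); o=-c['R'].T@c['t']; return o,d/np.linalg.norm(d)
def onz(c,uv,z):
    o,d=ray(c,uv); return o+d*(z-o[2])/d[2]
def proj(c,p):
    q=c['K']@(c['R']@np.array(p,float)+c['t']); return q[:2]/q[2]
def tri(c1,u1,c2,u2):
    o1,d1=ray(c1,u1);o2,d2=ray(c2,u2)
    A=np.stack([d1,-d2],1); s=np.linalg.lstsq(A,o2-o1,rcond=None)[0]
    a,b=o1+s[0]*d1,o2+s[1]*d2; return (a+b)/2,np.linalg.norm(a-b)
def st():
    s=r.observe(); q=s['tcp_rot']; return s,R.from_quat([q[1],q[2],q[3],q[0]]).as_matrix()
E
python3 - <<'E'
from h import *
for n in('scene','side','wrist'):
    c=cap(n); cv2.imwrite(f'pics/{n}0.png',c['frame']); print(n,-c['R'].T@c['t'],c['R'][2],c['K'][0,0])
s,M=st();print(s['time_s'],s['ee_pos'],M)
E
```

```text
scene [ 1.11300229 -0.17730867  1.0231682 ] [-0.58557967  0.13537168 -0.79923148] 443.22297461563755
side [0.27089389 0.70917919 0.61751863] [ 0.22572964 -0.82908109 -0.51153756] 393.304574363871
wrist [ 0.27466294 -0.48192726  0.38559708] [-0.22324112 -0.09302721 -0.97031404] 340.45750172700156
0.15 [ 0.21001022 -0.50829358  0.4042076 ] [[ 3.81892032e-01 -2.97197146e-04  9.24206897e-01]
 [-9.24206529e-01  8.25663449e-04  3.81892145e-01]
 [-8.76581109e-04 -9.99999615e-01  4.06427493e-05]]
```

View pics/scene0.png

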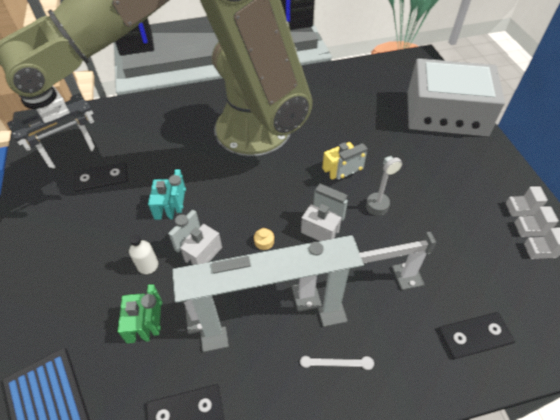

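View pics/side0.png

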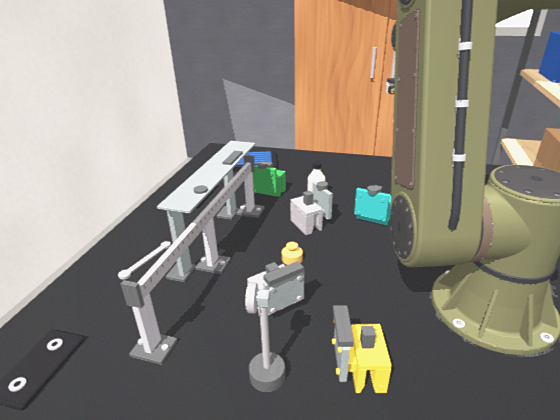

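The scene view shows the bar pointer (230,264) deeper and the round pointer (316,248) near the cover's open end. The grey round support is at about (195,240), the grey bar support at about (325,215), and the gauge is at (378,205). Next I'll zoom in to get pixel positions.

```bash
python3 - <<'E'
import cv2
a=cv2.imread('pics/scene0.png'); c=a[170:320,150:450]; A=cv2.resize(c,(800,400),interpolation=cv2.INTER_CUBIC)
cv2.imwrite('pics/z1.png',A)
b=cv2.imread('pics/side0.png')
cv2.imwrite('pics/z2.png',cv2.resize(b[130:330,120:360],(720,600),interpolation=cv2.INTER_CUBIC))
E
```

```text
(no output)
```

View pics/z1.png

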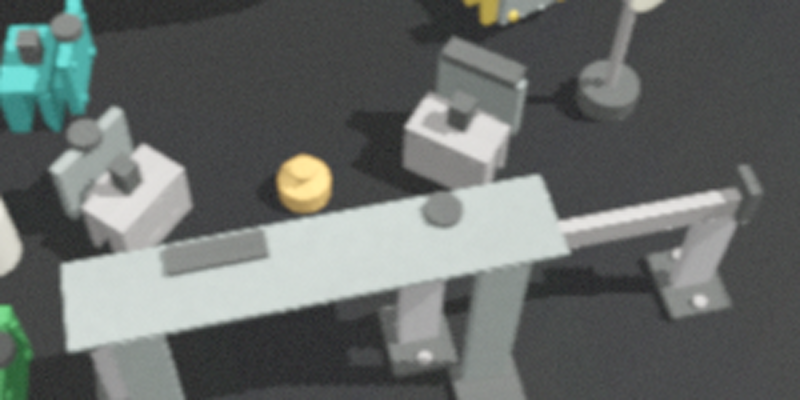

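View pics/z2.png

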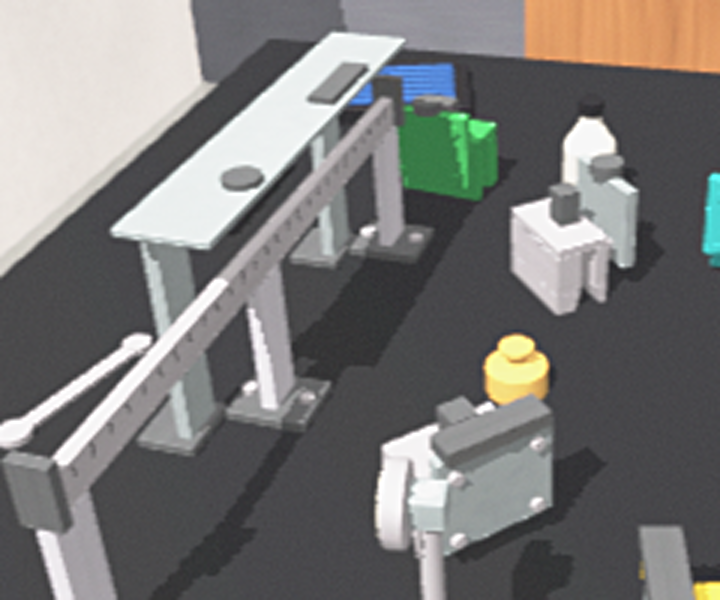

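Zoomed scene view (scale 2.667, offset 150,170): cover corners at (62,263), (542,177), (570,252), (68,348). Bar head centre is at (484,60), bar post top (462,104), round head (84,132), round post top (124,166). The side zoom (scale 3, offset 120,130) shows the same items. Both front plates face roughly towards the robot. Next I'll compute positions.

```bash
python3 - <<'E'
from h import *
S=cap('scene');D=cap('side')
s=lambda u,v:(u/2.6667+150-.3,v/2.6667+170-.3); d=lambda u,v:(u/3+120-.3,v/3+130-.3)
pts={}
print('cover tri')
for n,a,b,z in[('fo',(542,177),(212,247),.218),('bo',(570,252),(113,233),.218),('fd',(62,263),(405,41),.218),('bd',(68,348),(333,34),.218),
 ('barptr',(214,247),(338,81),.224),('rndptr',(442,206),(242,173),.224),
 ('barhead',(484,60),(491,427),.122),('barpost',(463,103),(461,410),.104),('rndhead',(84,130),(607,160),.122),('rndpost',(124,163),(565,190),.104),
 ('weight',(305,163),(517,345),.046)]:
    p,e=tri(S,s(*a),D,d(*b)); q=onz(S,s(*a),z); w=onz(D,d(*b),z); print(n,p.round(4),round(e,4),'| scene',q[:2].round(4),'side',w[:2].round(4)); pts[n]=q
f=pts['fo']-pts['fd'];print('cover len',np.linalg.norm(f[:2]),'yaw',np.degrees(np.arctan2(-f[0],f[1])), 'w',np.linalg.norm((pts['fo']-pts['bo'])[:2]))
for k in('bar','rnd'):
    v=(pts[k+'post']-pts[k+'head'])[:2];print(k,np.linalg.norm(v),'xyaw',np.degrees(np.arctan2(v[1],v[0])))
print('gauge',onz(S,(378,206),0),onz(S,(392,166),.2),'bottle',onz(S,(141,243),.13))
E
```

```text
cover tri
fo [0.6266 0.1024 0.2161] 0.004 | scene [0.6295 0.1027] side [0.6239 0.1033]
bo [0.7003 0.0998 0.2169] 0.0013 | scene [0.7014 0.0998] side [0.6988 0.1009]
fd [ 0.6132 -0.2859  0.2181] 0.0019 | scene [ 0.6122 -0.2864] side [ 0.6135 -0.2843]
bd [ 0.6865 -0.2892  0.2181] 0.0015 | scene [ 0.6858 -0.2896] side [ 0.6868 -0.2882]
barptr [ 0.634  -0.1678  0.2253] 0.0041 | scene [ 0.6312 -0.1688] side [ 0.6359 -0.1677]
rndptr [0.6414 0.0138 0.2266] 0.0009 | scene [0.6395 0.0142] side [0.6441 0.0097]
barhead [0.427  0.1285 0.1216] 0.0007 | scene [0.427  0.1282] side [0.4271 0.1293]
barpost [0.4583 0.0968 0.1041] 0.003 | scene [0.4598 0.0975] side [0.4574 0.0953]
rndhead [ 0.4159 -0.2637  0.1249] 0.0006 | scene [ 0.4133 -0.2641] side [ 0.4169 -0.2689]
rndpost [ 0.449  -0.2333  0.1056] 0.0008 | scene [ 0.4475 -0.2336] side [ 0.4498 -0.2356]
weight [ 0.4544 -0.0614  0.0503] 0.0008 | scene [ 0.451 -0.061] side [ 0.456  -0.0668]
cover len 0.38950032521896794 yaw -2.5563560549412103 w 0.07189083858171326
bar 0.044949431892346334 xyaw -43.07344954820037
rnd 0.045849599410629736 xyaw 41.73464875785073
gauge [0.41769323 0.28463611 0.        ] [0.44388506 0.27552831 0.2       ] bottle [ 0.4683396 -0.365702   0.13     ]
```

```bash
cat > plan.py <<'E'
import sys; from h import *
def rot(az):
    a=np.radians(az); z=np.array([np.cos(a),np.sin(a),0]); y=np.array([0,0,-1.]); return np.stack([np.cross(y,z),y,z],1)
def plan(x,y,z,az,n=None,smax=50,rmax=.17):
    s,M=st(); p=np.array(s['ee_pos']); t=np.array([x,y,z]); w=R.from_matrix(M.T@rot(az)).as_rotvec()
    k=int(n) if n else max(1,int(np.ceil(max(np.linalg.norm(t-p)*1000/smax,np.linalg.norm(w)/rmax))))
    print('t',s['time_s'],'p',p.round(4),'d',(1000*(t-p)).round(1),'w',w.round(3),'grip',s['grip_width'],'F',np.round(s['wrist_force'],1),'j6',round(s['joints'][5],2))
    out=[]
    for i in range(k):
        d=1000*M.T@(t-p)/k; out.append(' '.join('%g'%v for v in list(d.round(1))+list((w/k).round(3)))); M=M@R.from_rotvec(w/k).as_matrix()
    print('; '.join(out))
if __name__=='__main__': plan(*map(float,sys.argv[1:]))
E
python3 plan.py .459 .097 .40 137 12
```

```text
t 0.25 p [ 0.21   -0.5083  0.4044] d [249.  605.3  -4.4] w [-1.000e-03 -1.999e+00 -0.000e+00] grip 1.0013148856707155 F [ 0.6 -0.   0.5] j6 -0.07
-38.7 0.4 38.4 -0 -0.167 -0; -31.8 0.4 44.3 -0 -0.167 -0; -24 0.4 49 -0 -0.167 -0; -15.5 0.4 52.3 -0 -0.167 -0; -6.7 0.4 54.1 -0 -0.167 -0; 2.4 0.4 54.5 -0 -0.167 -0; 11.4 0.4 53.3 -0 -0.167 -0; 20.1 0.4 50.7 -0 -0.167 -0; 28.2 0.4 46.7 -0 -0.167 -0; 35.6 0.4 41.3 -0 -0.167 -0; 41.9 0.4 34.9 -0 -0.167 -0; 47.1 0.4 27.4 -0 -0.167 -0
```

```bash
python3 -m creep '-38.7 0 38.4 0 -0.167 0; -31.8 0 44.3 0 -0.167 0; -24 0 49 0 -0.167 0; -15.5 0 52 0 -0.167 0; -6.7 0 54 0 -0.167 0; 2.4 0 54.5 0 -0.167 0; 11.4 0 53 0 -0.167 0; 20 0 51 0 -0.167 0' 94 30; python3 plan.py .459 .097 .36 137
```

```text
time_s: 1.25
ee_pos: [0.3705, -0.0921, 0.4042]
tcp_rot: [0.704, -0.704, -0.069, 0.068]
wrist_force: [1.2, -0.9, 1.3]
grip_width: 1.005
t 1.25 p [ 0.3705 -0.0921  0.4042] d [ 88.5 189.1 -44.2] w [ 0.    -0.627  0.002] grip 1.0052336136082285 F [ 1.2 -0.9  1.3] j6 -0.53
24.6 8.9 33.7 0 -0.125 0; 28.7 8.9 30.4 0 -0.125 0; 32.2 8.9 26.5 0 -0.125 0; 35.3 8.9 22.3 0 -0.125 0; 37.8 8.8 17.7 0 -0.125 0
```

```bash
python3 -m creep '24.6 9 33.7 0 -0.125 0; 28.7 9 30.4 0 -0.125 0; 32.2 9 26.5 0 -0.125 0; 35.3 9 22.3 0 -0.125 0; 37.8 9 17.7 0 -0.125 0; 0 0 0 0 0 0; 0 0 0 0 0 0'; python3 - <<'E'
from h import *
c=cap('wrist');cv2.imwrite('pics/w1.png',cv2.resize(c['frame'],(800,600)))
for p in[(.459,.097,.104),(.427,.1285,.122)]: print(proj(c,p)*800/560)
E
python3 plan.py .459 .097 .36 137
```

```text
time_s: 2.12
ee_pos: [0.4591, 0.1074, 0.3586]
tcp_rot: [-0.644, 0.645, 0.291, -0.289]
wrist_force: [0.9, -0.4, 0.3]
grip_width: 1.004
[381.59001914 332.43152361]
[384.88264349 249.85793941]
t 2.175 p [0.459  0.1073 0.3587] d [ -0.  -10.3   1.3] w [0.003 0.025 0.002] grip 0.9992874158333497 F [ 0.1  0.  -0.1] j6 -0.69
-7.7 -1.3 -6.8 0.003 0.025 0.002
```

View pics/w1.png

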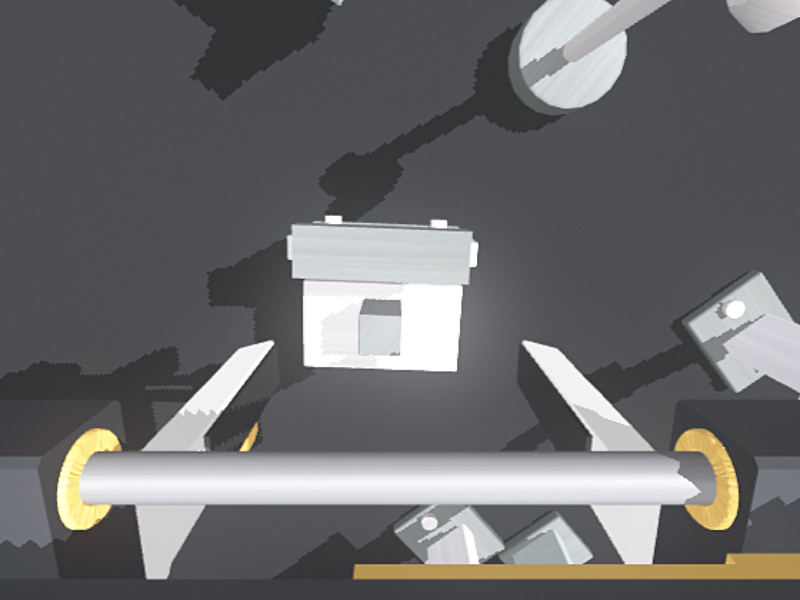

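The wrist view has the bar post top at (380,334), against a predicted (382,332). The bar support is turned about 1.8° clockwise relative to the jaws, so the target azimuth is 136.6°.

```bash
python3 - <<'E'
from h import *
c=cap('wrist'); print(onz(c,(380*.7,334*.7),.104), onz(c,(381*.7,256*.7),.122))
E
python3 plan.py .459 .097 .274 136.6 5
```

```text
[0.45911199 0.09567135 0.104     ] [0.42793833 0.12518034 0.122     ]
t 2.225 p [0.459  0.1071 0.3588] d [ -0.  -10.1 -84.8] w [0.003 0.032 0.003] grip 1.0002833451680735 F [0.3 0.  0.1] j6 -0.69
-1.6 17 -1.3 0.001 0.006 0.001; -1.5 17 -1.3 0.001 0.006 0.001; -1.5 17 -1.3 0.001 0.006 0.001; -1.5 17 -1.3 0.001 0.006 0.001; -1.5 17 -1.4 0.001 0.006 0.001
```

```bash
python3 -m creep '-8 0 -7.5 0.003 0.032 0.003; 0 20 0 0 0 0; 0 22 0 0 0 0; 0 22 0 0 0 0; 0 16 0 0 0 0; 0 3 0 0 0 0; 0 0 0 0 0 0'; python3 plan.py .459 .0962 .273 136.6
```

```text
time_s: 3.1
ee_pos: [0.4591, 0.0884, 0.2764]
tcp_rot: [-0.652, 0.653, 0.274, -0.272]
wrist_force: [-0.1, -0.9, 0.1]
grip_width: 0.998
t 3.1 p [0.4591 0.0884 0.2764] d [-0.1  7.8 -3.4] w [ 0.003 -0.02   0.002] grip 0.9981355791002999 F [-0.1 -0.9  0.1] j6 -0.68
5.5 3.4 5.5 0.003 -0.02 0.002
```

```bash
python3 -m creep '3 3 3 0.003 -0.012 0.002; 0 0 0 0 0 0'; python3 plan.py .459 .0962 .273 136.6
```

```text
time_s: 3.35
ee_pos: [0.4593, 0.0926, 0.2744]
tcp_rot: [0.651, -0.65, -0.278, 0.277]
wrist_force: [-0.2, 0.7, -0.4]
grip_width: 1.003
t 3.35 p [0.4593 0.0926 0.2744] d [-0.3  3.6 -1.4] w [ 0.001 -0.008  0.002] grip 1.0027972584038665 F [-0.2  0.7 -0.4] j6 -0.69
2.4 1.4 2.7 0.001 -0.008 0.002
```

```bash
python3 -m creep '2.4 1.4 2.7 0.001 -0.008 0.002; 0 0 0 0 0 0; 0 0 0 0 0 0; 0 0 0 0 0 0; 0 0 0 0 0 0; 0 0 0 0 0 0' 0 50; python3 plan.py .459 .0962 .273 136.6
```

```text
time_s: 4.1
ee_pos: [0.459, 0.0967, 0.2733]
tcp_rot: [-0.649, 0.649, 0.28, -0.28]
wrist_force: [0.9, 1.0, 0.7]
grip_width: 0.397
t 4.1 p [0.459  0.0967 0.2733] d [-0.  -0.5 -0.3] w [-0.     0.001 -0.   ] grip 0.3973492491320793 F [0.9 1.  0.7] j6 -0.69
-0.4 0.3 -0.3 -0 0.001 -0
```

```bash
python3 -m creep '0 0 0 0 0 0; 0 0 0 0 0 0; 0 0 0 0 0 0; 0 0 0 0 0 0; 0 -8 0 0 0 0; 0 -25 0 0 0 0; 0 -25 0 0 0 0; 0 -25 0 0 0 0' 0 55; python3 plan.py .650 .193 .455 177.9
```

```text
time_s: 5.1
ee_pos: [0.4583, 0.0966, 0.3567]
tcp_rot: [0.65, -0.648, -0.277, 0.283]
wrist_force: [-0.2, -0.7, -5.0]
grip_width: 0.229
t 5.1 p [0.4583 0.0966 0.3567] d [191.7  96.4  98.3] w [-0.007 -0.72  -0.004] grip 0.22917137993115314 F [-0.2 -0.7 -5. ] j6 -0.69
40.2 -20 -14.5 -0.001 -0.144 -0.001; 37.7 -19.9 -20.2 -0.001 -0.144 -0.001; 34.5 -19.9 -25.4 -0.001 -0.144 -0.001; 30.5 -19.8 -30.1 -0.001 -0.144 -0.001; 25.8 -19.7 -34.2 -0.001 -0.144 -0.001
```

```bash
python3 -m creep '0 -35 0 0 0 0; 0 -40 0 0 0 0; 15 -20 -5 0 -0.1 0; 26 0 -12 0 -0.1 0; 26 0 -16 0 -0.12 0; 26 0 -18 0 -0.12 0; 24 0 -18 0 -0.12 0; 0 0 0 0 0 0'; python3 plan.py .650 .193 .455 177.9
```

```text
time_s: 6.1
ee_pos: [0.5788, 0.1668, 0.4556]
tcp_rot: [0.545, -0.541, -0.45, 0.457]
wrist_force: [-0.1, -1.0, -5.6]
grip_width: 0.224
t 6.1 p [0.5788 0.1668 0.4556] d [71.2 26.2 -0.6] w [-0.011 -0.142 -0.003] grip 0.22429578547200676 F [-0.1 -1.  -5.6] j6 -1.17
19.2 -0.1 -32.7 -0.005 -0.071 -0.001; 16.8 0.1 -34 -0.005 -0.071 -0.001
```

```bash
python3 -m creep '14 0 -22 -0.004 -0.047 -0.001; 12 0 -22 -0.003 -0.047 -0.001; 8 0 -18 -0.003 -0.04 -0.001; 0 0 0 0 0 0; 0 0 0 0 0 0'; python3 plan.py .650 .193 .455 177.9; python3 - <<'E'
from h import *
S=cap('scene');D=cap('side')
a=S['frame'][150:300,320:470];b=D['frame'][100:380,80:300]
cv2.imwrite('pics/p1.png',np.hstack([cv2.resize(a,(400,400),interpolation=2),cv2.resize(b,(400,509),interpolation=2)[:400]]) )
E
```

```text
time_s: 6.72
ee_pos: [0.6448, 0.1915, 0.4544]
tcp_rot: [0.513, -0.511, -0.486, 0.49]
wrist_force: [0.1, 0.7, -5.6]
grip_width: 0.23
t 6.725 p [0.6448 0.1915 0.4544] d [5.2 1.5 0.6] w [-0.006 -0.01  -0.002] grip 0.22988301389609792 F [ 0.1  0.7 -5.6] j6 -1.29
1.8 -0.6 -5.1 -0.006 -0.01 -0.002
```

View pics/p1.png

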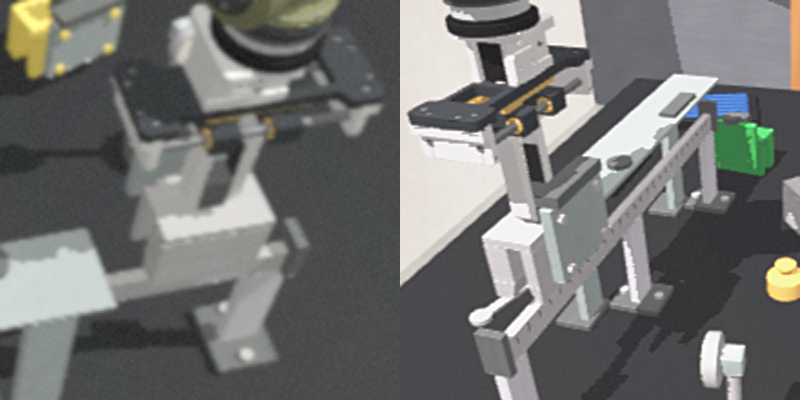

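The support is held level above the rail's loading end, in line with it. Next is the fine alignment and a slow lowering.

```bash
python3 -m creep '1.5 0 -4 -0.006 -0.01 -0.002; 0 0 0 0 0 0; 0 8 0 0 0 0; 0 8 0 0 0 0; 0 6 0 0 0 0; 0 0 0 0 0 0'; python3 plan.py .650 .193 .374 177.9
```

```text
time_s: 7.58
ee_pos: [0.6484, 0.1926, 0.431]
tcp_rot: [-0.509, 0.509, 0.491, -0.49]
wrist_force: [0.3, 0.1, -6.2]
grip_width: 0.233
t 7.575 p [0.6484 0.1926 0.431 ] d [  1.6   0.4 -57. ] w [ 0. -0.  0.] grip 0.2330021071276659 F [ 0.3  0.1 -6.2] j6 -1.3
0.2 28.5 -0.8 0 -0 0; 0.2 28.5 -0.8 0 -0 0
```

```bash
python3 -m creep '0 4 -1.6 0 0 0; 0 8 0 0 0 0; 0 8 0 0 0 0; 0 8 0 0 0 0; 0 6 0 0 0 0; 0 0 0 0 0 0'; python3 plan.py .650 .193 .374 177.9
```

```text
time_s: 8.32
ee_pos: [0.6502, 0.1926, 0.3943]
tcp_rot: [0.509, -0.509, -0.491, 0.491]
wrist_force: [-0.4, -0.8, -6.3]
grip_width: 0.228
t 8.325 p [0.6502 0.1926 0.3943] d [ -0.2   0.4 -20.3] w [ 0. -0.  0.] grip 0.22812687231703596 F [-0.4 -0.8 -6.3] j6 -1.3
0.4 20.3 0.2 0 -0 0
```

No contact force so far, so it's centred. I'll finish lowering.

```bash
python3 -m creep '0 6 0 0 0 0; 0 6 0 0 0 0; 0 4 0 0 0 0; 0 2 0 0 0 0; 0 0 0 0 0 0'; python3 plan.py .650 .193 .374 177.9
```

```text
time_s: 8.95
ee_pos: [0.6502, 0.1926, 0.3755]
tcp_rot: [-0.509, 0.509, 0.491, -0.49]
wrist_force: [-0.6, -0.1, -5.6]
grip_width: 0.231
t 8.95 p [0.6502 0.1926 0.3755] d [-0.2  0.4 -1.5] w [ 0.001 -0.     0.001] grip 0.2310126400604246 F [-0.6 -0.1 -5.6] j6 -1.3
0.4 1.5 0.2 0.001 -0 0.001
```

```bash
python3 -m creep '0 1.5 0 0 0 0; 0 1 0 0 0 0; 0 0.5 0 0 0 0; 0 0 0 0 0 0'; python3 plan.py .650 .193 .374 177.9
```

```text
time_s: 9.45
ee_pos: [0.6502, 0.1926, 0.3733]
tcp_rot: [-0.509, 0.509, 0.491, -0.49]
wrist_force: [0.5, -0.5, -6.9]
grip_width: 0.232
t 9.45 p [0.6502 0.1926 0.3733] d [-0.2  0.4  0.7] w [ 0.002 -0.     0.001] grip 0.23172585604187082 F [ 0.5 -0.5 -6.9] j6 -1.3
0.4 -0.7 0.2 0.002 -0 0.001
```

```bash
python3 -m creep '0 1.5 0 0 0 0; 0 1 0 0 0 0; 0 0 0 0 0 0'; python3 plan.py .650 .193 .374 177.9
```

```text
time_s: 9.82
ee_pos: [0.6499, 0.1925, 0.3733]
tcp_rot: [-0.508, 0.51, 0.492, -0.489]
wrist_force: [-0.8, -0.6, -3.9]
grip_width: 0.232
t 9.825 p [0.6499 0.1925 0.3733] d [0.1 0.5 0.7] w [ 0.004 -0.     0.001] grip 0.2316881891062694 F [-0.8 -0.6 -3.9] j6 -1.3
0.5 -0.7 -0.1 0.004 -0 0.001
```

Contact: the last steps produced no descent and the load eased. Releasing now.

```bash
python3 -m creep '0 1 0 0 0 0; 0 0 0 0 0 0; 0 0 0 0 0 0; 0 0 0 0 0 0; 0 0 0 0 0 0; 0 -15 0 0 0 0; 0 -25 0 0 0 0; 0 -30 0 0 0 0' 60; python3 plan.py .609 .264 .440 177.9
```

```text
time_s: 10.82
ee_pos: [0.6497, 0.1925, 0.4449]
tcp_rot: [-0.508, 0.51, 0.492, -0.489]
wrist_force: [0.2, -0.2, 0.0]
grip_width: 0.636
t 10.825 p [0.6497 0.1925 0.4449] d [-40.7  71.5  -4.9] w [ 0.004 -0.     0.001] grip 0.636003853551411 F [ 0.2 -0.2  0. ] j6 -1.3
35 2.4 21.7 0.002 -0 0.001; 35 2.4 21.7 0.002 -0 0.001
```

```bash
python3 -m creep '30 0 19 0.004 0 0.001; 30 0 18 0 0 0; 7 0 4 0 0 0; 0 0 0 0 0 0; 0 0 0 0 0 0' 0; python3 plan.py .609 .264 .366 177.9;  python3 - <<'E'
from h import *
S=cap('scene');D=cap('side')
a=S['frame'][150:300,320:470];b=D['frame'][100:380,80:300]
cv2.imwrite('pics/p2.png',np.hstack([cv2.resize(a,(400,400),interpolation=2),cv2.resize(b,(400,509),interpolation=2)[:400]]) )
E
```

```text
time_s: 11.45
ee_pos: [0.6104, 0.2608, 0.4525]
tcp_rot: [-0.508, 0.511, 0.493, -0.487]
wrist_force: [0.4, -0.4, 0.7]
grip_width: 0.144
t 11.45 p [0.6104 0.2608 0.4525] d [ -1.4   3.2 -86.5] w [ 0.009 -0.002  0.003] grip 0.14380666911033435 F [ 0.4 -0.4  0.7] j6 -1.18
1.4 43.3 1.1 0.004 -0.001 0.002; 1.5 43.3 0.9 0.004 -0.001 0.002
```

View pics/p2.png

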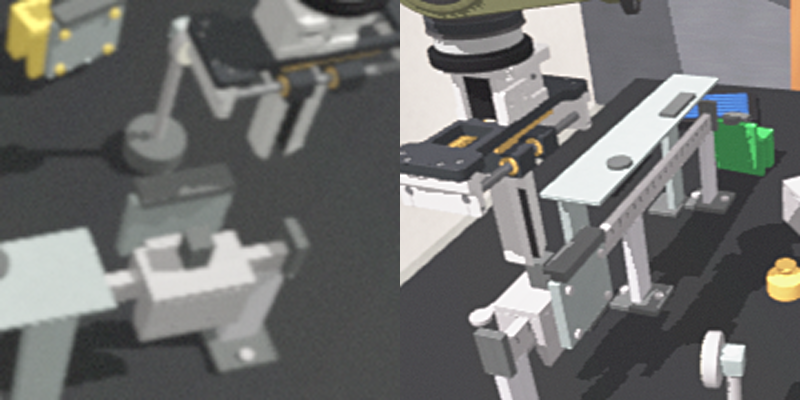

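The bar support hangs level at the loading end, plate towards the robot. Now I'll lower the closed fingers beside the plate's +y end face.

```bash
python3 -m creep '3 20 1.4 0.008 -0.002 0.003; 0 25 0 0 0 0; 0 25 0 0 0 0; 0 14 0 0 0 0; 0 0 0 0 0 0' 0; python3 plan.py .609 .264 .366 177.9
```

```text
time_s: 12.18
ee_pos: [0.6095, 0.2626, 0.3602]
tcp_rot: [0.51, -0.509, -0.488, 0.492]
wrist_force: [0.9, -0.4, -0.1]
grip_width: 0.005
t 12.175 p [0.6095 0.2626 0.3602] d [-0.5  1.4  5.8] w [-0.005 -0.002 -0.002] grip 0.004706923192754199 F [ 0.9 -0.4 -0.1] j6 -1.18
1.3 -5.8 0.6 -0.005 -0.002 -0.002
```

```bash
python3 -m creep '-8 -3 0 -0.005 -0.002 -0.002; -8 0 0 0 0 0; -15 0 0 0 0 0; -20 0 0 0 0 0; -20 0 0 0 0 0; -20 0 0 0 0 0; -20 0 0 0 0 0; -15 0 0 0 0 0' 0; python3 plan.py .5953 -.1088 .362 177.9
```

```text
time_s: 13.18
ee_pos: [0.6035, 0.1342, 0.37]
tcp_rot: [0.509, -0.507, -0.497, 0.486]
wrist_force: [-0.2, 6.5, -1.2]
grip_width: 0.005
t 13.175 p [0.6035 0.1342 0.37  ] d [  -8.2 -243.    -8. ] w [0.009 0.004 0.012] grip 0.004695847407619164 F [-0.2  6.5 -1.2] j6 -1.38
-48.6 1 0 0.002 0.001 0.002; -48.6 1.1 0 0.002 0.001 0.002; -48.6 1.2 -0 0.002 0.001 0.002; -48.6 1.4 -0.1 0.002 0.001 0.002; -48.6 1.5 -0.1 0.002 0.001 0.002
```

```bash
python3 -m creep '-20 4 0 0.006 0.004 0.008; -22 2 0 0 0 0; -22 0 0 0 0 0; -22 0 0 0 0 0; -22 0 0 0 0 0; -22 0 0 0 0 0; -20 0 0 0 0 0; -10 0 0 0 0 0' 0; python3 plan.py .5953 -.1088 .362 177.9
```

```text
time_s: 14.18
ee_pos: [0.5961, -0.0298, 0.368]
tcp_rot: [0.51, -0.508, -0.497, 0.485]
wrist_force: [-0.1, 6.6, -1.1]
grip_width: 0.007
t 14.175 p [ 0.5961 -0.0298  0.368 ] d [ -0.8 -79.   -6. ] w [0.01  0.001 0.013] grip 0.007015806106406472 F [-0.1  6.6 -1.1] j6 -1.65
-39.5 2.5 -1 0.005 0.001 0.007; -39.5 2.7 -1 0.005 0.001 0.007
```

```bash
python3 -m creep '-15 3 -1 0.008 0 0.01; -15 1 0 0 0 0; -12 0 0 0 0 0; -8 0 0 0 0 0; 0 0 0 0 0 0; 0 0 0 0 0 0' 0; python3 plan.py .5953 -.1088 .362 177.9
python3 - <<'E'
from h import *
S=cap('scene');D=cap('side')
a=S['frame'][210:310,160:360];b=D['frame'][120:240,130:290]
cv2.imwrite('pics/p3.png',np.vstack([cv2.resize(a,(600,300),interpolation=2),cv2.resize(b,(600,450),interpolation=2)[:300]]) )
for n,p in[('barptr',(.6336,-.168,.224)),('headpred@cur',(.594,-.125,.222))]: print(n,proj(S,p),proj(D,p))
E
```

```text
time_s: 14.92
ee_pos: [0.5947, -0.0791, 0.3672]
tcp_rot: [0.509, -0.508, -0.495, 0.488]
wrist_force: [0.3, 2.8, -2.1]
grip_width: 0.002
t 14.925 p [ 0.5947 -0.0791  0.3672] d [  0.6 -29.7  -5.2] w [0.005 0.003 0.008] grip 0.002284220161945004 F [ 0.3  2.8 -2.1] j6 -1.73
-29.7 5 -1.5 0.005 0.003 0.008
barptr [230.54974999 263.20698339] [233.24638612 156.71838812]
headpred@cur [247.03238631 243.80388447] [242.30977522 165.48364777]
```

View pics/p3.png

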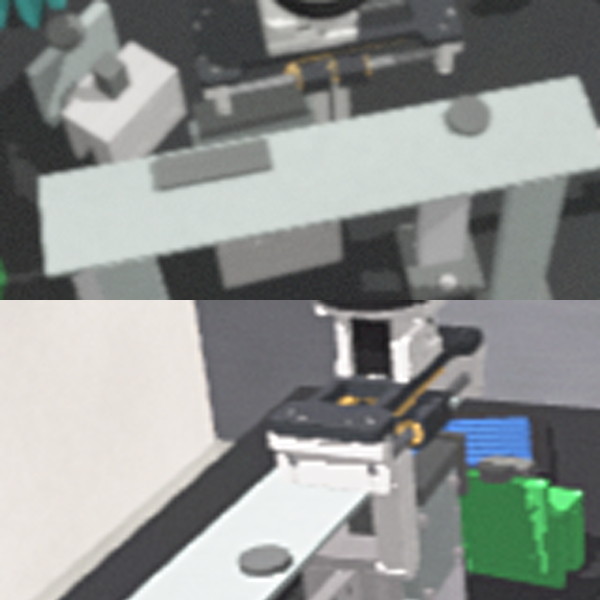

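The scene crop (scale 3) shows the bar head still about 30 mm short of its pointer, which agrees with the kinematics. I'll push about 22 mm more, then back off and measure.

```bash
python3 -m creep '-10 3 -1 0.005 0.003 0.008; -8 0 0 0 0 0; -5 0 0 0 0 0; 0 0 0 0 0 0; 12 0 0 0 0 0; 12 -20 0 0 0 0; 0 -50 0 0 0 0; 0 -50 30 0 0 0' 0; python3 plan.py .5953 -.1088 .362 177.9
```

```text
time_s: 16.02
ee_pos: [0.5663, -0.0725, 0.4852]
tcp_rot: [0.511, -0.506, -0.491, 0.492]
wrist_force: [-0.5, 0.8, 1.1]
grip_width: 0.006
t 16.025 p [ 0.5663 -0.0725  0.4852] d [  29.   -36.3 -123.2] w [-0.006  0.003  0.004] grip 0.006144468367703372 F [-0.5  0.8  1.1] j6 -1.73
-11.9 40.9 -10.3 -0.002 0.001 0.001; -11.9 41 -10.2 -0.002 0.001 0.001; -11.8 41 -10.2 -0.002 0.001 0.001
```

```bash
python3 -m creep '50 -40 20 0 0 0; 55 0 20 0 0 0; 50 0 0 0 0 0; 0 0 0 0 0 0' 0; python3 - <<'E'
from h import *
S=cap('scene');D=cap('side')
cv2.imwrite('pics/s4.png',S['frame']);cv2.imwrite('pics/d4.png',D['frame'])
a=S['frame'][210:300,200:290];b=D['frame'][130:220,200:290]
cv2.imwrite('pics/p4.png',np.hstack([cv2.resize(a,(400,400),interpolation=2),cv2.resize(b,(400,400),interpolation=2)]) )
E
```

```text
time_s: 16.52
ee_pos: [0.5293, 0.0851, 0.5292]
tcp_rot: [-0.508, 0.509, 0.493, -0.49]
wrist_force: [0.0, -1.4, -0.5]
grip_width: 0.002
```

View pics/p4.png

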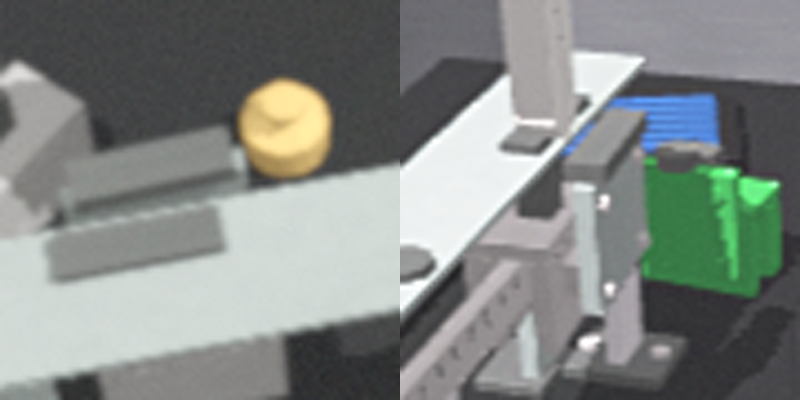

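Scale 4.444, offset (200,210). Far top edge of the head runs (65,163)–(227,128), and that of the pointer (47,243)–(217,207).

```bash
cat > al.py <<'E'
from h import *
O=np.array([.6435,.003]);ps=np.radians(-2.1);X=np.array([np.cos(ps),np.sin(ps)]);Y=np.array([-X[1],X[0]])
def rl(p): d=np.asarray(p)[:2]-O; return np.round([1000*d@X,1000*d@Y],1)
E
python3 - <<'E'
from al import *
S=cap('scene')
f=lambda u,v:(u/4.4444+200-.4,v/4.4444+210-.4)
for n,p,z in[('hTL',(65,163),.222),('hTR',(227,128),.222),('pTL',(47,243),.224),('pTR',(217,207),.224),('pBRside',(226,247),.218),('pBLside',(50,280),.218)]: print(n,rl(onz(S,f(*p),z)))
g=cv2.imread('pics/s4.png'); g=cv2.cvtColor(g,cv2.COLOR_BGR2GRAY).astype(float)
# edge profiles along rail at head centre line and pointer centre line, every mm
for nm,x,z,ys in[('head',-44,.222,(-225,-90)),('ptr',-9,.224,(-225,-90)),('disc',-2,.224,(-30,50))]:
    yy=np.arange(*ys,1.); acc=[]
    for dx in(-5,0,5):
        P=np.array([proj(S,[*(O+(x+dx)/1000*X+y/1000*Y),z]) for y in yy],np.float32)
        acc.append(cv2.remap(g.astype(np.float32),P[:,0:1],P[:,1:2],1).ravel())
    a=np.mean(acc,0); d=np.convolve(a,[1,1,1,0,-1,-1,-1],'same'); i=np.argsort(-abs(d[4:-4]))[:8]+4
    print(nm,[(yy[k],round(d[k])) for k in sorted(i)])
E
```

```text
hTL [ -53.6 -199.4]
hTR [ -56.8 -119.7]
pTL [ -10.1 -213. ]
pTR [ -12.4 -132.1]
pBRside [   6.3 -131.4]
pBLside [   6.2 -214.3]
head [(np.float64(-113.0), 85), (np.float64(-112.0), 116), (np.float64(-111.0), 132), (np.float64(-110.0), 129), (np.float64(-109.0), 115), (np.float64(-108.0), 100), (np.float64(-107.0), 86), (np.float64(-106.0), 73)]
ptr [(np.float64(-215.0), -90), (np.float64(-214.0), -90), (np.float64(-213.0), -83), (np.float64(-134.0), 92), (np.float64(-133.0), 112), (np.float64(-132.0), 119), (np.float64(-131.0), 111), (np.float64(-130.0), 92)]
disc [(np.float64(-8.0), -122), (np.float64(-7.0), -138), (np.float64(-6.0), -138), (np.float64(-5.0), -118), (np.float64(25.0), 126), (np.float64(26.0), 135), (np.float64(27.0), 126), (np.float64(28.0), 102)]
```

The head is at rail y -159.5 and the pointer at -172.5 to -173, so it is 13 mm short. I'll go back down and push the rest, about 13 mm after contact.

```bash
python3 -m creep '-45 0 -20 0 0 0; -50 20 -20 0 0 0; -50 20 -20 0 0 0; 0 0 0 0 0 0' 0; python3 plan.py .5962 -.078 .364 177.9 6
```

```text
time_s: 17.18
ee_pos: [0.5854, -0.0743, 0.4868]
tcp_rot: [-0.51, 0.511, 0.49, -0.488]
wrist_force: [-0.5, 0.6, -1.2]
grip_width: 0.004
t 17.175 p [ 0.5854 -0.0743  0.4868] d [  10.8   -3.7 -122.8] w [ 0.002 -0.006  0.001] grip 0.003936106704640214 F [-0.5  0.6 -1.2] j6 -1.72
-0.6 20.5 -1.8 0 -0.001 0; -0.6 20.5 -1.8 0 -0.001 0; -0.6 20.5 -1.8 0 -0.001 0; -0.6 20.5 -1.8 0 -0.001 0; -0.6 20.5 -1.8 0 -0.001 0; -0.6 20.5 -1.8 0 -0.001 0
```

```bash
python3 -m creep '0 10 -9 0 -0.006 0; 0 25 0 0 0 0; 0 25 0 0 0 0; 0 25 0 0 0 0; 0 22 0 0 0 0; 0 8 0 0 0 0; 0 0 0 0 0 0; 0 0 0 0 0 0' 0; python3 plan.py .5952 -.1103 .364 177.9 3
```

```text
time_s: 18.18
ee_pos: [0.5961, -0.0719, 0.3692]
tcp_rot: [-0.507, 0.51, 0.493, -0.49]
wrist_force: [-0.1, 0.7, 0.6]
grip_width: 0.002
t 18.175 p [ 0.5961 -0.0719  0.3692] d [ -0.9 -38.4  -5.2] w [0.006 0.003 0.001] grip 0.0022636541251793802 F [-0.1  0.7  0.6] j6 -1.72
-12.8 1.7 -0.1 0.002 0.001 0; -12.8 1.7 -0.1 0.002 0.001 0; -12.8 1.7 -0.2 0.002 0.001 0
```

```bash
python3 -m creep '-10 4 0 0.005 0.003 0.001; -9 0 0 0 0 0; -4 0 0 0 0 0; -3 0 0 0 0 0; 0 0 0 0 0 0' 0; python3 plan.py .5952 -.1103 .364 177.9 3
```

```text
time_s: 18.8
ee_pos: [0.5952, -0.0997, 0.3667]
tcp_rot: [-0.509, 0.51, 0.492, -0.49]
wrist_force: [0.4, 0.1, -0.6]
grip_width: 0.005
t 18.8 p [ 0.5952 -0.0997  0.3667] d [  0.  -10.6  -2.7] w [ 0.003 -0.001  0.001] grip 0.005224541007557922 F [ 0.4  0.1 -0.6] j6 -1.76
-3.5 0.9 -0.1 0.001 -0 0; -3.5 0.9 -0.1 0.001 -0 0; -3.5 0.9 -0.1 0.001 -0 0
```

```bash
python3 -m creep '-3 1 0 0.003 0 0.001; -2 0 0 0 0 0' 0;python3 -m creep '-2 0 0 0 0 0; -2 0 0 0 0 0' 0; python3 plan.py .5952 -.1103 .364 177.9 3
```

```text
time_s: 19.05
ee_pos: [0.5952, -0.1027, 0.3666]
tcp_rot: [0.51, -0.508, -0.492, 0.49]
wrist_force: [0.7, 11.3, 1.5]
grip_width: 0.006
time_s: 19.3
ee_pos: [0.5952, -0.1046, 0.3672]
tcp_rot: [0.51, -0.506, -0.494, 0.489]
wrist_force: [-1.1, 12.1, 3.2]
grip_width: 0.004
t 19.3 p [ 0.5952 -0.1046  0.3672] d [ 0.  -5.7 -3.2] w [0.001 0.003 0.009] grip 0.004054083305988195 F [-1.1 12.1  3.2] j6 -1.78
-1.9 1 -0.1 0 0.001 0.003; -1.9 1 -0.1 0 0.001 0.003; -1.9 1 -0.1 0 0.001 0.003
```

```bash
python3 -m creep '-3 0.5 0 0 0 0.006; -3 0.5 0 0 0 0; -3 0 0 0 0 0; 0 0 0 0 0 0' 0; python3 plan.py .5952 -.1135 .364 177.9 3
```

```text
time_s: 19.8
ee_pos: [0.5951, -0.1103, 0.367]
tcp_rot: [0.509, -0.505, -0.495, 0.49]
wrist_force: [0.4, 1.5, 0.7]
grip_width: 0.007
t 19.8 p [ 0.5951 -0.1103  0.367 ] d [ 0.1 -3.2 -3. ] w [0.001 0.007 0.009] grip 0.007038540203783366 F [0.4 1.5 0.7] j6 -1.79
-1.1 1 -0.1 0 0.002 0.003; -1.1 1 -0.1 0 0.002 0.003; -1.1 1 -0.1 0 0.002 0.003
```

```bash
python3 -m creep '-3.5 0 0 0 0 0; 0 0 0 0 0 0' 0; python3 -m creep '10 0 0 0 0 0; 14 -20 0 0 0 0; 0 -50 0 0 0 0; 0 -50 30 0 0 0; 50 -30 20 0 0 0; 55 0 20 0 0 0; 50 0 0 0 0 0; 0 0 0 0 0 0' 0; python3 - <<'E'
from h import *
S=cap('scene');D=cap('side')
cv2.imwrite('pics/s5.png',S['frame']);cv2.imwrite('pics/d5.png',D['frame'])
a=S['frame'][210:300,200:290];b=D['frame'][130:220,200:290]
cv2.imwrite('pics/p5.png',np.hstack([cv2.resize(a,(400,400),interpolation=2),cv2.resize(b,(400,400),interpolation=2)]) )
E
```

```text
time_s: 20.05
ee_pos: [0.595, -0.113, 0.3671]
tcp_rot: [0.51, -0.504, -0.496, 0.49]
wrist_force: [0.2, 0.6, -1.2]
grip_width: 0.004
time_s: 21.05
ee_pos: [0.5273, 0.073, 0.5241]
tcp_rot: [0.51, -0.506, -0.495, 0.489]
wrist_force: [0.3, -0.6, -0.2]
grip_width: -0.001
```

View pics/p5.png

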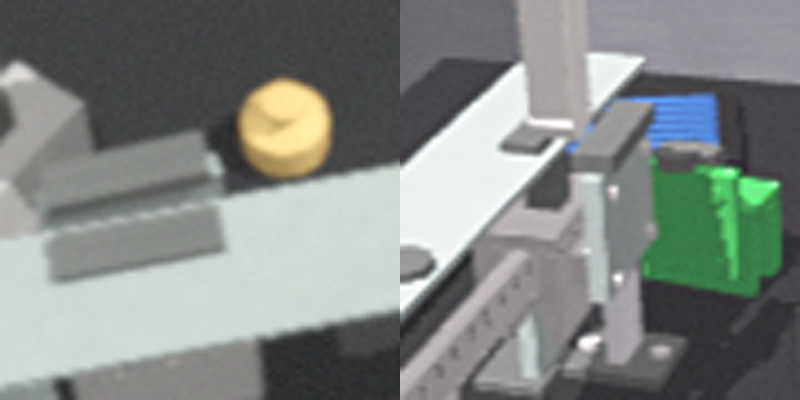

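Head far edge is now (41,167)–(202,133).

```bash
python3 - <<'E'
from al import *
S=cap('scene')
f=lambda u,v:(u/4.4444+200-.4,v/4.4444+210-.4)
for n,p,z in[('hTL',(41,167),.222),('hTR',(202,133),.222),('pTL',(47,243),.224),('pTR',(217,207),.224)]: print(n,rl(onz(S,f(*p),z)))
E
python3 plan.py .448 -.2345 .42 42
```

```text
hTL [ -53.9 -211. ]
hTR [ -56.5 -132.1]
pTL [ -10.1 -213. ]
pTR [ -12.4 -132.1]
t 21.2 p [0.5279 0.0699 0.5236] d [ -79.9 -304.4 -103.6] w [-0.011  2.374  0.005] grip 0.003520798298243061 F [-0.5 -0.2  0.3] j6 -1.47
-22 7.2 5 -0.001 0.17 0; -22.5 7.2 1.2 -0.001 0.17 0; -22.4 7.2 -2.6 -0.001 0.17 0; -21.6 7.2 -6.4 -0.001 0.17 0; -20.2 7.2 -9.9 -0.001 0.17 0; -18.3 7.3 -13.2 -0.001 0.17 0; -15.8 7.3 -16.1 -0.001 0.17 0; -12.8 7.3 -18.5 -0.001 0.17 0; -9.5 7.3 -20.4 -0.001 0.17 0; -5.9 7.3 -21.7 -0.001 0.17 0; -2.2 7.3 -22.4 -0.001 0.17 0; 1.6 7.4 -22.4 -0.001 0.17 0; 5.4 7.4 -21.8 -0.001 0.17 0; 9 7.4 -20.6 -0.001 0.17 0
```

Head is at -171.6 and pointer at -172.6, so the bar is in place. Next, the round support, turning the jaws to 42°.

```bash
python3 -m creep '-22 0 5 0 0.17 0; -22.5 0 1 0 0.17 0; -22.4 5 -2.6 0 0.17 0; -21.6 7 -6.4 0 0.17 0; -20 7 -10 0 0.17 0; -18 7 -13 0 0.17 0; -16 7 -16 0 0.17 0; -13 7 -18.5 0 0.17 0' 94 30; python3 plan.py .448 -.2345 .42 42
```

```text
time_s: 22.2
ee_pos: [0.4759, -0.1169, 0.4796]
tcp_rot: [0.708, -0.703, -0.042, 0.043]
wrist_force: [-0.2, 1.0, -0.4]
grip_width: 0.82
t 22.2 p [ 0.4759 -0.1169  0.4796] d [ -27.9 -117.6  -59.6] w [-0.007  0.958 -0.004] grip 0.8204958256497414 F [-0.2  1.  -0.4] j6 -0.44
-7 9.8 -19 -0.001 0.16 -0.001; -3.9 9.8 -19.8 -0.001 0.16 -0.001; -0.7 9.8 -20.2 -0.001 0.16 -0.001; 2.5 9.9 -20 -0.001 0.16 -0.001; 5.7 9.9 -19.4 -0.001 0.16 -0.001; 8.7 9.9 -18.2 -0.001 0.16 -0.001
```

```bash
python3 -m creep '-7 10 -19 -0.005 0.16 -0.003; -4 10 -20 0 0.16 0; -0.7 10 -20 0 0.16 0; 2.5 15 -20 0 0.16 0; 5.7 15 -17 0 0.15 0; 7 10 -14 0 0.12 0; 0 0 0 0 0 0; 0 0 0 0 0 0'; python3 plan.py .448 -.2345 .36 42; python3 - <<'E'
from h import *
c=cap('wrist');cv2.imwrite('pics/w2.png',cv2.resize(c['frame'],(800,600)))
for p in[(.4485,-.2345,.104),(.415,-.266,.122)]: print(proj(c,p)*800/560)
E
```

```text
time_s: 23.2
ee_pos: [0.4431, -0.2408, 0.4057]
tcp_rot: [0.647, -0.646, 0.287, -0.286]
wrist_force: [-0.0, -0.1, -0.1]
grip_width: 1.0
t 23.2 p [ 0.4431 -0.2408  0.4057] d [  4.9   6.3 -45.7] w [-0.001  0.002 -0.002] grip 1.0000163300443905 F [-0.  -0.1 -0.1] j6 0.26
-1.3 45.7 7.8 -0.001 0.002 -0.002
[395.27791616 285.80379998]
[396.70681227 369.52073381]
```

View pics/w2.png

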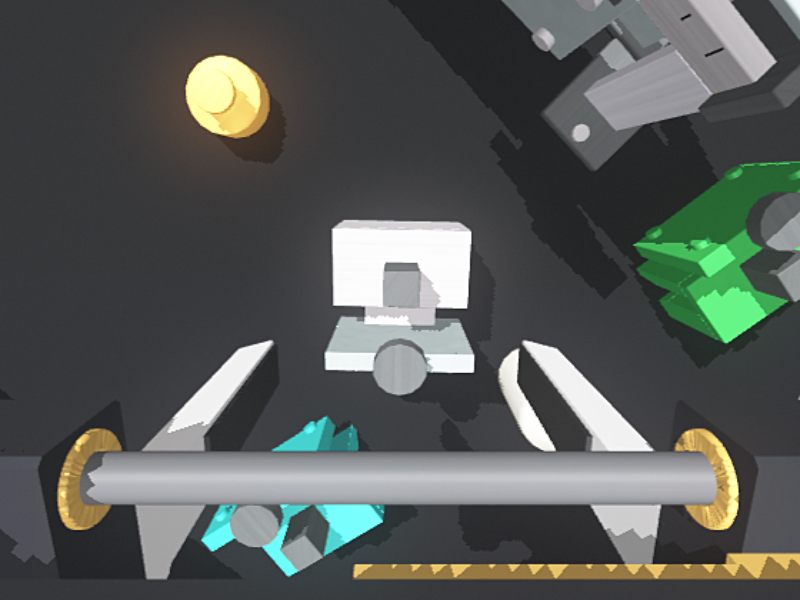

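The wrist view has the round post top at (401,289), disc at (400,368), edges tilted about 1.1° clockwise. The bottle is clear of the fingers.

```bash
python3 - <<'E'
from h import *
c=cap('wrist'); print(onz(c,(401.5*.7,289*.7),.104), onz(c,(400*.7,368*.7),.122))
E
python3 plan.py .450 -.233 .36 41
```

```text
[ 0.44960206 -0.23844622  0.104     ] [ 0.41704412 -0.26667365  0.122     ]
t 23.3 p [ 0.4433 -0.2405  0.4058] d [  6.7   7.5 -45.8] w [-0.001  0.02  -0.002] grip 0.9981318334645864 F [-0.3 -0.2  0.3] j6 0.27
-0.9 45.8 10 -0.001 0.02 -0.002
```

```bash
python3 -m creep '1 0 6 0 0.016 0; 0 20 0 0 0 0; 0 30 0 0 0 0; 0 30 0 0 0 0; 0 30 0 0 0 0; 0 8 0 0 0 0; 0 0 0 0 0 0; 0 0 0 0 0 0' 70; python3 plan.py .4495 -.2365 .274 41
```

```text
time_s: 24.3
ee_pos: [0.4519, -0.2339, 0.2889]
tcp_rot: [0.645, -0.644, 0.288, -0.293]
wrist_force: [0.8, 0.5, -0.0]
grip_width: 0.747
t 24.3 p [ 0.4519 -0.2339  0.2889] d [ -2.4  -2.6 -14.9] w [-0.003  0.009  0.005] grip 0.7465579722291106 F [ 0.8  0.5 -0. ] j6 0.3
0.3 14.9 -3.5 -0.003 0.009 0.005
```

```bash
python3 -m creep '0 8 -3.5 -0.003 0.008 0.005; 0 6 0 0 0 0; 0 0 0 0 0 0; 0 0 0 0 0 0'; python3 plan.py .4495 -.2365 .273 41
```

```text
time_s: 24.8
ee_pos: [0.4493, -0.2366, 0.2754]
tcp_rot: [-0.643, 0.644, -0.293, 0.294]
wrist_force: [-0.6, 0.3, 0.1]
grip_width: 0.746
t 24.8 p [ 0.4493 -0.2366  0.2754] d [ 0.2  0.1 -2.4] w [-0.001 -0.     0.002] grip 0.7457191254255152 F [-0.6  0.3  0.1] j6 0.3
0.1 2.4 0.2 -0.001 -0 0.002
```

```bash
python3 -m creep '0 2 0 0 0 0; 0 0 0 0 0 0; 0 0 0 0 0 0; 0 0 0 0 0 0; 0 0 0 0 0 0; 0 0 0 0 0 0; 0 0 0 0 0 0; 0 0 0 0 0 0' 0 55; python3 plan.py .4495 -.2365 .273 41
```

```text
time_s: 25.8
ee_pos: [0.4493, -0.2366, 0.2736]
tcp_rot: [-0.643, 0.644, -0.292, 0.294]
wrist_force: [0.5, 0.6, 0.6]
grip_width: 0.231
t 25.8 p [ 0.4493 -0.2366  0.2736] d [ 0.2  0.1 -0.6] w [-0.001 -0.     0.003] grip 0.23117663183700973 F [0.5 0.6 0.6] j6 0.3
0 0.6 0.2 -0.001 -0 0.003
```

```bash
python3 -m creep '0 -8 0 0 0 0; 0 -25 0 0 0 0; 0 -35 0 0 0 0; 0 -40 0 0 0 0; 0 -40 0 0 0 0; 0 -25 0 0 0 0; 0 -5 0 0 0 0; 0 0 0 0 0 0'; python3 plan.py .48 .17 .46 -2.1 10
```

```text
time_s: 26.8
ee_pos: [0.4482, -0.2359, 0.4562]
tcp_rot: [0.644, -0.643, 0.295, -0.292]
wrist_force: [-0.8, -0.1, -5.4]
grip_width: 0.231
t 26.8 p [ 0.4482 -0.2359  0.4562] d [ 31.8 405.9   3.8] w [ 0.002  0.752 -0.003] grip 0.231120148001364 F [-0.8 -0.1 -5.4] j6 0.3
-28.6 -0.3 29 0 0.075 -0; -30.7 -0.3 26.8 0 0.075 -0; -32.6 -0.3 24.4 0 0.075 -0; -34.3 -0.3 21.9 0 0.075 -0; -35.9 -0.3 19.3 0 0.075 -0; -37.2 -0.3 16.5 0 0.075 -0; -38.4 -0.3 13.7 0 0.075 -0; -39.3 -0.3 10.7 0 0.075 -0; -40 -0.4 7.8 0 0.075 -0; -40.4 -0.4 4.7 0 0.075 -0
```

```bash
python3 -m creep '-28.6 0 29 0 0.075 0; -30.7 0 27 0 0.075 0; -32.6 0 24.4 0 0.075 0; -34.3 0 22 0 0.075 0; -36 0 19.3 0 0.075 0; -37 0 16.5 0 0.075 0; -38.4 0 13.7 0 0.075 0; -35 0 12 0 0.075 0'; python3 plan.py .56 .175 .46 -2.1 5
```

```text
time_s: 27.8
ee_pos: [0.4786, 0.0927, 0.4456]
tcp_rot: [-0.519, 0.526, -0.483, 0.47]
wrist_force: [-0.2, -0.1, -4.4]
grip_width: 0.234
t 27.8 p [0.4786 0.0927 0.4456] d [81.4 82.3 14.4] w [ 0.02   0.128 -0.006] grip 0.23366940921624293 F [-0.2 -0.1 -4.4] j6 1.59
-14.9 -3.1 17.7 0.004 0.026 -0.001; -15.4 -3.1 17.3 0.004 0.026 -0.001; -15.8 -3 16.9 0.004 0.026 -0.001; -16.2 -3 16.5 0.004 0.026 -0.001; -16.6 -2.9 16.1 0.004 0.026 -0.001
```

```bash
python3 -m creep '-12 -10 12 0.01 0.03 -0.003; -16 -5 17 0.01 0.03 -0.003; -16 0 17 0 0.03 0; -16 0 17 0 0.03 0; -16 0 15 0 0 0; 0 0 0 0 0 0; 0 0 0 0 0 0'; python3 plan.py .650 .193 .458 -2.1 5
```

```text
time_s: 28.68
ee_pos: [0.5569, 0.1759, 0.4489]
tcp_rot: [0.487, -0.497, 0.511, -0.504]
wrist_force: [0.0, 0.1, -4.1]
grip_width: 0.229
t 28.675 p [0.5569 0.1759 0.4489] d [93.1 17.1  9.1] w [0.016 0.007 0.004] grip 0.2291882201447458 F [ 0.   0.1 -4.1] j6 1.84
-4 -2.1 18.5 0.003 0.001 0.001; -4 -2.1 18.5 0.003 0.001 0.001; -4 -2 18.5 0.003 0.001 0.001; -4.1 -1.9 18.5 0.003 0.001 0.001; -4.1 -1.9 18.5 0.003 0.001 0.001
```

```bash
python3 -m creep '0 -10 5 0.014 0.007 0.004; -4 -3 20 0 0 0; -4 0 20 0 0 0; -4 0 20 0 0 0; -4 0 15 0 0 0; 0 0 3 0 0 0; 0 0 0 0 0 0'; python3 plan.py .650 .193 .374 -2.1 1; python3 - <<'E'
from h import *
S=cap('scene');D=cap('side')
a=S['frame'][150:300,320:470];b=D['frame'][100:380,80:300]
cv2.imwrite('pics/p6.png',np.hstack([cv2.resize(a,(400,400),interpolation=2),cv2.resize(b,(400,509),interpolation=2)[:400]]) )
E
```

```text
time_s: 29.55
ee_pos: [0.6424, 0.1858, 0.4671]
tcp_rot: [-0.491, 0.488, -0.509, 0.511]
wrist_force: [-0.5, -0.7, -4.0]
grip_width: 0.23
t 29.55 p [0.6424 0.1858 0.4671] d [  7.6   7.2 -93.1] w [-0.005 -0.005 -0.002] grip 0.23017175384654393 F [-0.5 -0.7 -4. ] j6 1.84
-7.3 93.1 6.8 -0.005 -0.005 -0.002
```

```bash
python3 -m creep '-5 0 7 -0.005 -0.005 -0.002; 0 10 0 0 0 0; 0 10 0 0 0 0; 0 10 0 0 0 0; 0 4 0 0 0 0; 0 0 0 0 0 0'; python3 plan.py .650 .193 .374 -2.1 1
```

```text
time_s: 30.4
ee_pos: [0.6492, 0.191, 0.4303]
tcp_rot: [0.491, -0.491, 0.509, -0.509]
wrist_force: [-0.3, 0.3, -4.1]
grip_width: 0.231
t 30.4 p [0.6492 0.191  0.4303] d [  0.8   2.  -56.3] w [0.001 0.001 0.   ] grip 0.23099614945729113 F [-0.3  0.3 -4.1] j6 1.84
-2 56.3 0.8 0.001 0.001 0
```

```bash
python3 -m creep '0 5 0.5 0 0 0; 0 8 0 0 0 0; 0 8 0 0 0 0; 0 6 0 0 0 0; 0 0 0 0 0 0';python3 -m creep '0 5 0 0 0 0; 0 8 0 0 0 0; 0 5 0 0 0 0; 0 0 0 0 0 0'; python3 plan.py .650 .193 .374 -2.1 1
```

```text
time_s: 31.02
ee_pos: [0.6497, 0.1909, 0.4016]
tcp_rot: [0.491, -0.491, 0.509, -0.509]
wrist_force: [0.2, 0.0, -4.0]
grip_width: 0.231
time_s: 31.52
ee_pos: [0.6496, 0.191, 0.3825]
tcp_rot: [0.491, -0.491, 0.509, -0.509]
wrist_force: [0.2, 0.6, -4.0]
grip_width: 0.228
t 31.525 p [0.6496 0.191  0.3825] d [ 0.4  2.  -8.5] w [0.    0.001 0.   ] grip 0.22810243169205371 F [ 0.2  0.6 -4. ] j6 1.84
-2 8.5 0.3 0 0.001 0
```

```bash
python3 -m creep '0 4 0 0 0 0; 0 3 0 0 0 0; 0 1 0 0 0 0; 0 0 0 0 0 0';python3 -m creep '0 1.5 0 0 0 0; 0 1 0 0 0 0; 0 0 0 0 0 0'; python3 plan.py .650 .193 .374 -2.1 1
```

```text
time_s: 32.02
ee_pos: [0.6497, 0.191, 0.3743]
tcp_rot: [-0.491, 0.491, -0.509, 0.509]
wrist_force: [-0.6, 0.3, -4.3]
grip_width: 0.226
time_s: 32.4
ee_pos: [0.6495, 0.191, 0.3737]
tcp_rot: [-0.492, 0.49, -0.508, 0.509]
wrist_force: [-0.6, -0.8, -4.3]
grip_width: 0.229
t 32.4 p [0.6495 0.191  0.3737] d [0.5 2.  0.3] w [-0.002  0.001 -0.   ] grip 0.22852944864473856 F [-0.6 -0.8 -4.3] j6 1.84
-2 -0.3 0.4 -0.002 0.001 -0
```

```bash
python3 -m creep '0 1.5 0 0 0 0; 0 1 0 0 0 0'; python3 plan.py .650 .193 .374 -2.1 1
```

```text
time_s: 32.65
ee_pos: [0.6493, 0.191, 0.3736]
tcp_rot: [-0.492, 0.49, -0.508, 0.51]
wrist_force: [-4.1, -1.3, 5.1]
grip_width: 0.229
t 32.65 p [0.6493 0.191  0.3736] d [0.7 2.  0.4] w [-0.004  0.001 -0.001] grip 0.22899436818092891 F [-4.1 -1.3  5.1] j6 1.84
-2 -0.4 0.6 -0.004 0.001 -0.001
```

Seated: the height equals the grip height plus 100 mm, and the force is now upward. Releasing and moving to the push position.

```bash
python3 -m creep '0 0 0 0 0 0; 0 0 0 0 0 0; 0 0 0 0 0 0; 0 0 0 0 0 0; 0 -15 0 0 0 0; 0 -30 0 0 0 0; 0 -25 0 0 0 0; 0 0 0 0 0 0' 60; python3 -m creep '-30 -5 -18 0 0 0; -30 0 -16 0 0 0; -5 0 -3 0 0 0; 0 0 0 0 0 0; 0 0 0 0 0 0; 0 0 0 0 0 0' 0 ; python3 plan.py .609 .262 .364 -2.1 1; python3 - <<'E'
from h import *
S=cap('scene');D=cap('side')
cv2.imwrite('pics/s7.png',S['frame'])
cv2.imwrite('pics/d7.png',D['frame'])
E
```

```text
time_s: 33.65
ee_pos: [0.6489, 0.1909, 0.4485]
tcp_rot: [-0.493, 0.489, -0.507, 0.51]
wrist_force: [-0.4, -0.3, 0.1]
grip_width: 0.641
time_s: 34.4
ee_pos: [0.6146, 0.2564, 0.4503]
tcp_rot: [-0.491, 0.489, -0.508, 0.511]
wrist_force: [-0.5, -0.3, -0.2]
grip_width: 0.037
t 34.4 p [0.6146 0.2564 0.4503] d [ -5.6   5.6 -86.3] w [-0.004 -0.002 -0.   ] grip 0.037004675543890114 F [-0.5 -0.3 -0.2] j6 1.95
-5.4 86.2 -6.2 -0.004 -0.002 -0
```

```bash
python3 -m creep '-5 20 -6 -0.004 -0.002 0; 0 25 0 0 0 0; 0 25 0 0 0 0; 0 12 0 0 0 0; 0 0 0 0 0 0; 0 0 0 0 0 0' 0; python3 plan.py .602 .0683 .364 -2.1 1
```

```text
time_s: 35.25
ee_pos: [0.6095, 0.2605, 0.368]
tcp_rot: [-0.491, 0.489, -0.509, 0.51]
wrist_force: [0.3, 0.2, 0.7]
grip_width: 0.003
t 35.25 p [0.6095 0.2605 0.368 ] d [  -7.5 -192.2   -4. ] w [-0.003 -0.002 -0.001] grip 0.0028670156856439527 F [0.3 0.2 0.7] j6 1.96
192.3 3.8 -0.1 -0.003 -0.002 -0.001
```

```bash
python3 -m creep '8 3 0 -0.003 -0.002 -0.001; 10 0 0 0 0 0; 18 0 0 0 0 0; 20 0 0 0 0 0; 20 0 0 0 0 0; 20 0 0 0 0 0; 20 0 0 0 0 0; 15 0 0 0 0 0' 0; python3 plan.py .602 .0683 .364 -2.1 1
```

```text
time_s: 36.25
ee_pos: [0.604, 0.1223, 0.3668]
tcp_rot: [0.493, -0.489, 0.509, -0.508]
wrist_force: [0.7, 5.2, 0.3]
grip_width: 0.006
t 36.25 p [0.604  0.1223 0.3668] d [ -2.  -54.   -2.8] w [-0.003  0.001 -0.004] grip 0.006494624313212319 F [0.7 5.2 0.3] j6 1.74
54.1 2.6 -0.1 -0.003 0.001 -0.004
```

```bash
python3 -m creep '15 2 0 -0.003 0.001 -0.004; 14 0 0 0 0 0; 8 0 0 0 0 0; 5 0 0 0 0 0; 0 0 0 0 0 0' 0; python3 plan.py .602 .0683 .364 -2.1 1
```

```text
time_s: 36.88
ee_pos: [0.6022, 0.0774, 0.3666]
tcp_rot: [0.493, -0.489, 0.509, -0.509]
wrist_force: [1.2, 2.6, -0.6]
grip_width: 0.004
t 36.875 p [0.6022 0.0774 0.3666] d [-0.2 -9.1 -2.6] w [-0.003  0.    -0.005] grip 0.004486093167974449 F [ 1.2  2.6 -0.6] j6 1.67
9.1 2.5 0.1 -0.003 0 -0.005
```

```bash
python3 -m creep '4 0 0 0 0 0; 3 0 0 0 0 0; 1 0 0 0 0 0; 0 0 0 0 0 0' 0; python3 -m creep '-10 0 0 0 0 0; -14 -20 0 0 0 0; 0 -50 0 0 0 0; 0 -50 -30 0 0 0; -30 -30 -30 0 0 0; -50 0 -20 0 0 0; -50 0 -40 0 0 0; 0 0 0 0 0 0' 0; python3 - <<'E'
from h import *
S=cap('scene');D=cap('side')
cv2.imwrite('pics/s8.png',S['frame']);cv2.imwrite('pics/d8.png',D['frame'])
a=S['frame'][200:290,200:350];b=D['frame'][130:260,170:320]
cv2.imwrite('pics/p8.png',np.vstack([cv2.resize(a,(600,360),interpolation=2),cv2.resize(b,(276,240),interpolation=2)[:, :].repeat(1,0) if 0 else cv2.copyMakeBorder(cv2.resize(b,(276,240),interpolation=2),0,0,0,324,0)]))
E
```

```text
time_s: 37.38
ee_pos: [0.6018, 0.0696, 0.3667]
tcp_rot: [0.493, -0.489, 0.51, -0.508]
wrist_force: [0.2, 3.8, -0.8]
grip_width: 0.002
time_s: 38.38
ee_pos: [0.4852, 0.23, 0.5216]
tcp_rot: [-0.491, 0.489, -0.509, 0.51]
wrist_force: [0.3, 0.2, -0.3]
grip_width: 0.004
```

View pics/p8.png

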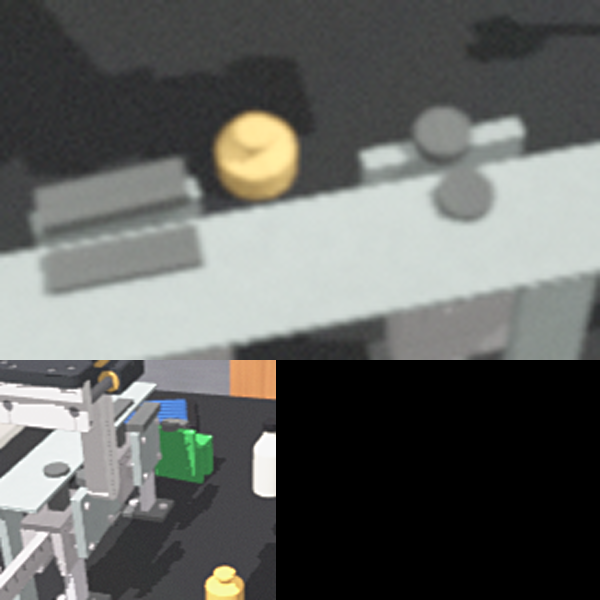

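Scale 4, offset (200,200). Round head centre is about (441,130), its plate's far top edge (361,153)–(522,120), round pointer centre (464,192). The bar head edge is (35,190)–(183,160) and the bar pointer edge (42,258)–(197,228). Both supports hang level.

```bash
python3 - <<'E'
from al import *
S=cap('scene')
f=lambda u,v:(u/4+200-.4,v/4+200-.4)
for n,p,z in[('rhead',(441,130),.222),('plateL',(361,153),.21),('plateR',(522,120),.21),('rptr',(464,192),.224),('hTL',(35,190),.222),('hTR',(183,160),.222),('pTL',(42,258),.224),('pTR',(197,228),.224)]: print(n,rl(onz(S,f(*p),z)))
g=cv2.cvtColor(cv2.imread('pics/s8.png'),cv2.COLOR_BGR2GRAY).astype(np.float32)
def prof(nm,x,z,ys):
    yy=np.arange(*ys,.5); P=[np.array([proj(S,[*(O+(x+dx)/1000*X+y/1000*Y),z]) for y in yy],np.float32) for dx in(-3,0,3)]
    a=np.mean([cv2.remap(g,p[:,0:1],p[:,1:2],1).ravel() for p in P],0); a=cv2.GaussianBlur(a.reshape(-1,1),(1,9),1.5).ravel(); d=np.gradient(a)
    print(nm,'fall',yy[np.argmin(d)],'rise',yy[np.argmax(d)])
prof('disc ptr',-2,.224,(-25,45)); prof('bar ptr',-9,.224,(-230,-115))
# full-length sanity: round head over the light plate's top edge
for x in(-46,-44,-42): prof('round head %d'%x,x,.222,(-20,45))
E
```

```text
rhead [-45.3   9.4]
plateL [-47.7 -34.7]
plateR [-49.9  57.6]
rptr [-2.8 10.9]
hTL [ -54.3 -212. ]
hTR [ -56.2 -131.5]
pTL [ -10.6 -213.1]
pTR [ -11.2 -131.4]
disc ptr fall -7.0 rise 26.5
bar ptr fall -214.5 rise -132.0
round head -46 fall 26.0 rise -5.0
round head -44 fall -15.5 rise -4.5
round head -42 fall -16.0 rise -4.0
```

Everything agrees within about 2 mm, and the arm is clear. Handing in.

```bash
python3 -c "
from rig import r
s=r.observe();print(s['time_s'],s['wrist_force']);r.hand_in()"
```

```text
38.525 [ 0.39813809 -0.29953179  0.16711778]
the job is handed in; nothing more can be done
```

Both supports hang on the rail, plates towards the robot, each lined up with its own pointer. I handed the job in at 38.5 s; hand-in gives no verdict. I lowered the bar support onto the loading end, let go and pushed it to the bar pointer. Then I did the same with the round support, which stops nearer the open end.

| Support | Head, along the rail | Pointer, along the rail | Difference |
|---|---|---|---|
| Bar | -171.7 mm | -172.3 mm | about 0.6 mm |
| Round | 9.4 to 11.4 mm, depending on the measure | 9.8 to 10.9 mm | at most about 2 mm |

- **Tolerance:** both differences are within the 6 mm allowed. Camera calibration is good to about 2 mm.
- **Disagreements:** the three measures of the round head differ by about 2 mm. Two of the three brightness-profile lines across it locked onto the background, so I left them out.
- **Bar push:** the first push stopped 13 mm short and I made it up with a second.
- **Level and release:** in the last picture both supports look level and the gripper is clear, with wrist force near zero. I judged level by eye and did not measure it.
- **Bystanders:** I did not measure the gauge stand, weight or bottle at the end. The weight looks unmoved in the pictures, and no unexpected contact forces showed up.

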